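# Roll the glass bottle up the loading ramp onto the bottle roller

## Robot

A 7-joint arm with a two-finger parallel gripper is mounted at the origin on the work surface. World frame = base frame: x ahead of the robot, y to its left, z up, the work surface at z = 0. Lengths are in m, angles in rad, forces in N, time in s.
With the tool pointing down it reaches from about 0.4 to 0.875 m from the base axis. Payload 19.3 kg.
Tool frame: the origin (TCP) lies at the centre of the arm's flange, where the gripper is bolted on; the fingertips stand 173 mm ahead of it and the grasp point (between the pads) lies 155 mm ahead of it (bot.grip_point_offset is the distance from the TCP to the grasp point, in m); z points along the fingers, x is the direction in which the jaws open and shut, and the axes are right-handed (so a half turn about z gives the same grasp; the last joint's range is limited). The gripper opens to 85 mm and grips with 20 to 120 N. Pads are 22 mm wide; open, the fingers measure 114 mm over their backs; the gripper's body (76 mm by 85 mm) begins 54 mm behind the grasp point. The pads swing forward as they close: fully open they stand 13 mm farther back than shut.
Start: joints at [-1.194, 0.521, -0.036, 1.599, 0.021, 1.021, -0.113], TCP at [0.27, 0.564, 0.405] pointing down, gripper open.
Joint ranges: [-2.91, 2.91], [-0.3, 2.13], [-1.5, 1.42], [0.17, 2.43], [-1.26, 4.41], [0.16, 1.93], [-2.52, 2.52]. Speed limits (rad/s): [1.89, 1.89, 2.39, 2.39, 3.01, 3.01, 3.01].

## Interface

Orientations are given as [roll, pitch, yaw] about the fixed x, y, z axes, in that order (R = Rz(yaw) Ry(pitch) Rx(roll)).
In Python, from workcell import bot gives the robot as it stands.
- The arm moves only by the tool step_arm, never from a script. Its argument "plan" is a list that holds one entry, the list of rows, each a list of 4 numbers: the shift along the world's x, y, z in cm, then the turn about the world's z in rad. A call has 1 to 12 rows; each row is the pose to reach, as a shift and turn from the pose measured when the call began; what a row does not reach only later rows make up. A row lasts 1/12 s, in which the tool goes at most 41.7 mm and 7.16 degrees, less where a joint would pass 70% of its speed; a pose out of reach is approached as far as the arm can. A call with a gripper value outside its range is refused whole. "jaw" is the closure, from 0 (fully open) to 1 (shut), set as the call begins (left out, the last holds). The fingers move at their own pace and stop on an object; "force" is the grip in N (left out, the last holds). Time passes only in rows, so rows that repeat a pose let the fingers close. It gives the time, the measured TCP pose, the force and the opening at its end, in the units of the state.
- bot.observe(): the state, without advancing time (a new reading comes with each control period).
- bot.grab_frame(name): name is "scene" or "top" or "wrist"; returns a dict with "pixels" (420x560x3 uint8, blue, green, red), "mtx" (3x3 intrinsics, pixels), "R" (3x3) and "t" (3): a world point X has camera coordinates R X + t. Camera axes: x right, y down, z forward; pixel columns grow to the right and rows downward; lengths in m; the calibration is good to about 2 mm. A picture is of the moment at which its call begins. There is no depth.
- bot.job_done(): hands the job in, once; it reports no verdict.
The state is a dict: "clock": time; "qpos": joint angles; "qd": joint speeds; "joint_efforts": joint torques, N m; "position": TCP position; "tool_rot": TCP orientation; "force": force on the tool from outside, world axes, zero at the start; "moment": the same for the moment, N m; "grip_width": finger opening in m.
Only numpy, scipy, OpenCV 4.12 (cv2) and the standard library are available. Lean on these libraries where they do the work, as an engineer would, in place of code of your own. Each camera call takes 0.05 s, during which the arm holds its last target.

## Task

Load the bottle roller: with the outside of your fingers behind the lying amber glass bottle, push it slowly up the metal loading ramp and over the front roller until it drops in between the two rollers against the back stop, lying straight along them. It is glass: keep it rolling on the surface without gripping or lifting it, push gently, and do not let it run away or roll back down the ramp. Leave the other things on the bench alone and take your hand away at the end.

Things in the scene. Friction and masses are not known exactly. Their poses are not given: they have to be found in the camera images.
- bottle: Amber glass bottle, blue cap, lying before the ramp within 4 degrees of parallel to the rollers. Straight part 70 mm in diameter, 95 mm long; origin on the axis at its middle, 35 mm above what it lies on. Own y = bottle axis: base at -47.5, end of the 45 mm wide cap at +95.5 mm; x, z turn as it rolls. 0.2 to 0.4 kg, friction about 0.35. Stays put on the bench; rolls back down the ramp if not held.
- mixer: White benchtop bottle roller, fixed. Origin on the bench at the foot of its ramp; x level, uphill towards the rollers; y along the rollers; z up. Ramp at x = 0 to 150 mm, then two rollers. Ramp and rollers reach from y = -80 to 130 mm. Motor housing: y = -155 to -80, x = 125 to 260, 90 mm high. Bearing plate: y = 130 to 140, x = 147 to 247, 46 mm high, with a 70 mm high post holding the stop rail.
- ramp: The plain metal loading ramp, 9 degrees steep, from bench height up to 24 mm. Origin at its foot, the same point as the origin of mixer; x runs up the slope on its surface (152 mm long), y along the rollers, z square to the surface. Side edges 10 mm high at y = -80 and 130 mm.
- front_roller (a point): On the axis of the front roller: black rubber, 22 mm in diameter, turns freely. At x = 159, y = 0, z = 14 mm in the frame of mixer; its top is flush with the ramp's plane. The bottle's origin passes over it 60 mm above the bench.
- rear_roller (a point): On the axis of the rear drive roller: black rubber, 22 mm in diameter, does not turn. At x = 215, y = 0, z = 20 mm in the frame of mixer.
- stop_rail (a point): On the axis of the back stop, an 8 mm steel bar along the rollers, at x = 224, y = 0, z = 55 mm in the frame of mixer. A bottle lying home on both rollers is 2 mm from it.
- home (a point): Where the bottle's origin is when it lies on both rollers at y = 0 of mixer: x = 183 mm, 53 mm above the bench. Past the front roller it drops the last 7 mm into this place by itself and stays there.
- buffer_bottle: Bystander: small clear bottle with a blue cap standing on the bench, 56 mm in diameter, 100 mm high; origin at the centre of its underside.
- dish_stack: Bystander: stack of three clear culture dishes, 60 mm in diameter, 43 mm high; origin at the centre of its underside.
- tip_box: Bystander: blue pipette tip box with a clear lid, 122 by 82 by 66 mm; origin at the centre of its underside.
There are look-alikes about, which are no part of the job. Of the things that look like the bottle, the largest one is meant.

How it is judged:
By the outcome, as a careful person would: the job done as asked, in the order asked, and still so for the second after the job is handed in, with the robot touching nothing.
It also fails if it takes over 38 s, if anything falls off the work surface, if the arm or the gripper's body presses on something with over 40 N, if the wrist force passes 120 N, or if a joint passes its speed limit or range.

## Working session

There is one attempt and no reset: what is moved stays moved. The work goes in short steps, Python scripts to look and compute and a tool call to move; the robot and the scene stay as the last step left them, time stands still between calls to the robot, and variables do not carry over. Pictures are saved under pics/ and viewed, and the job is handed in when it is done.

Besides the shell and the picture viewer there is one more tool, called as a command line: name --argument value ..., lists and objects as JSON in quotes. step_arm: Moves the arm, as the interface text tells. Its arguments: {"type":"object","properties":{"plan":{"type":"array"},"jaw":{"type":"number"},"force":{"type":"number"}},"required":["plan"]}

```bash
mkdir -p pics; ls; python3 - <<'E'
from workcell import bot
import cv2,numpy as np
s=bot.observe();print(s)
for n in("scene","top"):
    f=bot.grab_frame(n);cv2.imwrite(f"pics/{n}0.png",f["pixels"]);np.savez(f"{n}0.npz",**f);print(n,f["mtx"],f["R"],f["t"])
E
```

```text
pics
{'clock': 0.0, 'qpos': array([-1.19425844,  0.52205471, -0.03634783,  1.60001534,  0.02119249,
        1.02110593, -0.1127943 ]), 'qd': array([-5.19397393e-05,  1.42282638e-03,  1.31149244e-03, -1.12240046e-03,
        9.10936086e-04, -3.43335931e-04,  3.91746083e-04]), 'joint_efforts': array([-4.88250771e-04, -9.27082372e+01,  1.97931916e+00, -3.69944036e+01,
        1.77846104e-02,  8.06963450e-03,  1.43986864e-05]), 'position': array([0.26996505, 0.5635286 , 0.4040974 ]), 'tool_rot': array([3.14152290e+00, 1.19663606e-03, 1.12406804e+00]), 'force': array([ 0.05597042,  0.03061327, -0.44146088]), 'moment': array([ 0.0255767,  0.0054479, -0.0148612]), 'grip_width': 0.08540754612287207}
scene [[461.83724693   0.         277.0134907 ]
 [  0.         461.83724693 209.74608803]
 [  0.           0.           1.        ]] [[-0.86299713  0.50519139 -0.00419673]
 [ 0.39606742  0.67138162 -0.62640029]
 [-0.31363442 -0.54224384 -0.77949026]] [ 0.43032893 -0.24259002  1.47396369]
top [[440.68886524   0.         287.81028106]
 [  0.         440.68886524 218.39240305]
 [  0.           0.           1.        ]] [[-5.20147517e-04 -9.99623537e-01 -2.74319768e-02]
 [-9.83992329e-01  5.40028427e-03 -1.78128982e-01]
 [ 1.78210064e-01  2.69002013e-02 -9.83624701e-01]] [0.11208312 0.55974854 0.91680291]
```

View pics/scene0.png

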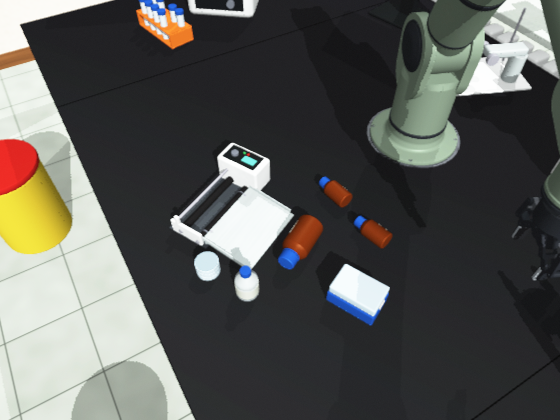

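View pics/top0.png

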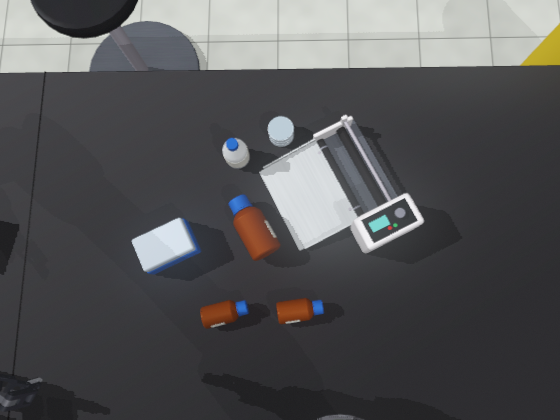

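Three amber bottles are visible in the top view: a large one at (255,228) and small ones at (225,313) and (300,310). The large one lies before the ramp and fits the description. I'll confirm it in an enlarged crop.

```bash
python3 - <<'E'
import cv2
a=cv2.imread("pics/top0.png")[100:265,215:440];cv2.imwrite("pics/topc.png",cv2.resize(a,None,fx=3.5,fy=3.5,interpolation=cv2.INTER_CUBIC))
a=cv2.imread("pics/scene0.png")[135:310,160:400];cv2.imwrite("pics/scc.png",cv2.resize(a,None,fx=3.3,fy=3.3,interpolation=cv2.INTER_CUBIC))
E
```

```text
(no output)
```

View pics/topc.png

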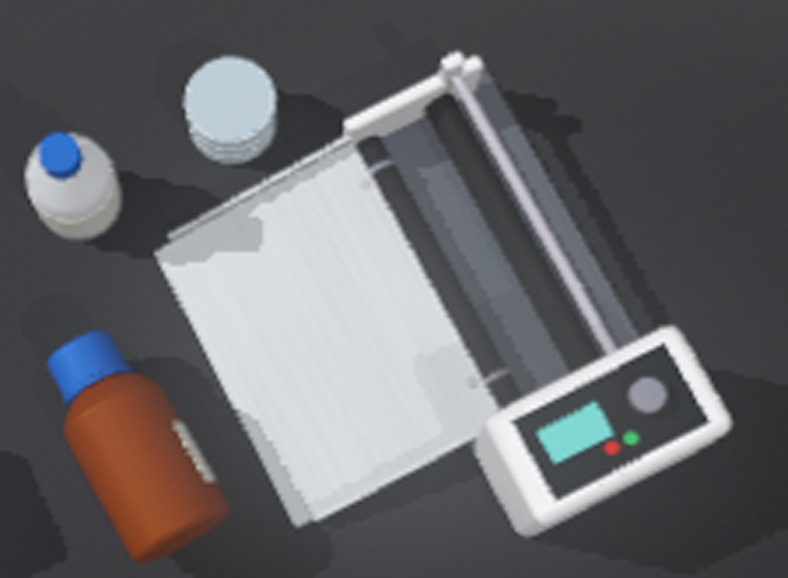

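View pics/scc.png

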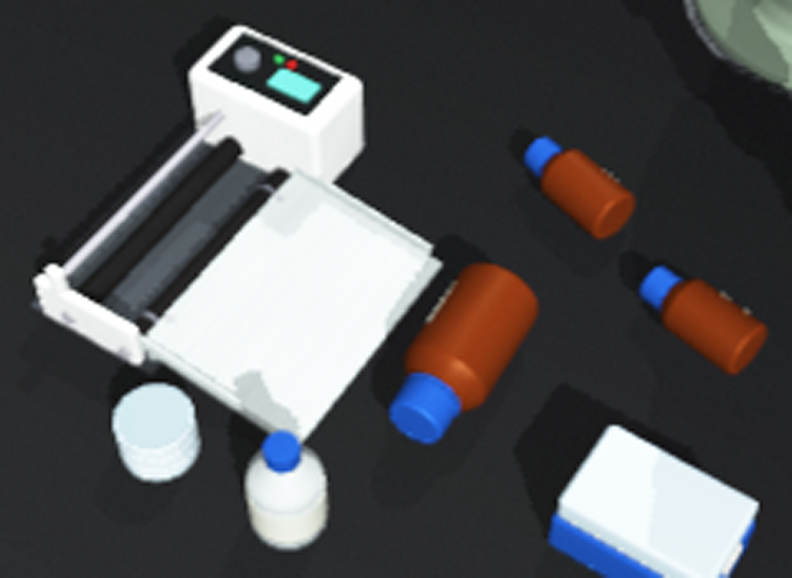

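The crop confirms the large amber bottle, by its size beside the ramp. Next I'll measure it.

```bash
cat > h.py <<'E'
import numpy as np,cv2
def ray(f,px,z):
    d=f["R"].T@np.linalg.solve(f["mtx"],np.array([px[0],px[1],1.]));c=-f["R"].T@f["t"]
    return c+d*(z-c[2])/d[2]
def proj(f,X):
    p=f["mtx"]@(f["R"]@np.asarray(X,float)+f["t"]);return p[:2]/p[2]
def bottle(f,z,zc=None,verb=False):
    """midline rectified at plane z: base end, cap end centers"""
    hsv=cv2.cvtColor(f["pixels"],cv2.COLOR_BGR2HSV)
    am=cv2.inRange(hsv,(3,120,40),(18,255,255))
    n,l,st,ce=cv2.connectedComponentsWithStats(am)
    i=1+np.argmax(st[1:,4]);v,u=np.nonzero(l==i)
    P=np.array([ray(f,(a,b),z)[:2] for a,b in zip(u,v)]).astype(np.float32)
    return ce[i],P
def mix(f_):pass
E
python3 - <<'E'
from h import *
T=dict(np.load("top0.npz"));S=dict(np.load("scene0.npz"))
for f,a,b in((T,(260.5,173.2),(300.4,249.4)),(S,(251.5,268.3),(293.3,214.4))):
    A,B=ray(f,a,0),ray(f,b,0);d=A-B;print("foot",A,B,np.linalg.norm(d),np.degrees(np.arctan2(d[1],d[0])))
# upper ramp corners top: crop (355,140),(493,425) z~.024
for f,a,b in((T,(215+357/3.5,100+142/3.5),(215+495/3.5,100+412/3.5)),(S,(160+148/3.3,135+345/3.3),(160+292/3.3,135+172/3.3))):
    A,B=ray(f,a,.024),ray(f,b,.024);d=A-B;print("upper",A,B,np.linalg.norm(d),np.degrees(np.arctan2(d[1],d[0])))
# housing top corners (z=.09): top crop
q=[(478,445),(533,533),(730,420),(668,328)]
for c in((495,425),(540,505),(728,405),(672,330)):
    print("h",ray(T,(215+c[0]/3.5,100+c[1]/3.5),.09))
for n,f in(("T",T),("S",S)):
    c,P=bottle(f,.035)
    r=cv2.minAreaRect(P*1000);print(n,c,r)
    hsv=cv2.cvtColor(f["pixels"],cv2.COLOR_BGR2HSV)
    bl=cv2.inRange(hsv,(100,150,80),(125,255,255));k,l,st,ce=cv2.connectedComponentsWithStats(bl)
    for i in range(1,k):
        if st[i,4]>40:print(st[i,4],ce[i],ray(f,ce[i],.035))
E
```

```text
foot [0.67846524 0.17639959 0.        ] [0.49725689 0.08306882 0.        ] 0.2038310555558343 27.25058187099743
foot [0.67879294 0.18054505 0.        ] [0.49757027 0.08687229 0.        ] 0.20400059015608324 27.334132089079066
upper [0.74920924 0.04296875 0.024     ] [ 0.56582394 -0.04348134  0.024     ] 0.20274068152577562 25.239769717598016
upper [0.74741956 0.05714852 0.024     ] [ 0.56546587 -0.04488423  0.024     ] 0.2086092679641543 29.282061765872598
h [ 0.54589803 -0.03465385  0.09      ]
h [ 0.49757648 -0.05989674  0.09      ]
h [ 0.5573079  -0.17386368  0.09      ]
h [ 0.60359028 -0.14282448  0.09      ]
T [254.4469697 232.9207989] ((532.8453979492188, 185.53079223632812), (117.97821044921875, 66.76074981689453), 29.89838409423828)
112 [231.8125     143.82142857] [0.73934946 0.24051604 0.035     ]
252 [238.46825397 203.23412698] [0.59852088 0.22230329 0.035     ]
277 [179.98194946 252.40433213] [0.48767718 0.35047403 0.035     ]
147 [241.63265306 307.66666667] [0.36737098 0.21092593 0.035     ]
144 [317.77777778 306.97222222] [0.36884544 0.046391   0.035     ]
S [303.61842105 235.07330827] ((526.1385498046875, 180.31573486328125), (136.17352294921875, 74.23316192626953), 29.824783325195312)
147 [153.31292517   6.39455782] [ 0.43710722 -1.12160375  0.035     ]
116 [175.44827586   8.64655172] [ 0.3651446  -1.05721687  0.035     ]
78 [323.33333333 180.97435897] [0.37705498 0.05084078 0.035     ]
94 [358.9787234  220.95744681] [0.37580157 0.2160984  0.035     ]
328 [287.92987805 258.47560976] [0.59668364 0.22108877 0.035     ]
110 [244.80909091 271.39090909] [0.70567328 0.19976555 0.035     ]
503 [351.09343936 308.7972167 ] [0.54284183 0.41040894 0.035     ]
```

```bash
python3 - <<'E'
from h import *
T=dict(np.load("top0.npz"));S=dict(np.load("scene0.npz"))
O=np.array([.5658,.1202]);a=np.radians(27.3);Y=np.array([np.cos(a),np.sin(a)]);X=np.array([Y[1],-Y[0]])
f=T;hsv=cv2.cvtColor(f["pixels"],cv2.COLOR_BGR2HSV)
for f,roi,nm in((T,(120,205,210,285),"T"),(S,(315,250,400,335),"S")):
    hsv=cv2.cvtColor(f["pixels"],cv2.COLOR_BGR2HSV)
    m=cv2.inRange(hsv,(0,0,150),(179,90,255));M=np.zeros_like(m);u0,v0,u1,v1=roi;M[v0:v1,u0:u1]=m[v0:v1,u0:u1]
    v,u=np.nonzero(M);P=np.array([ray(f,p,.066)[:2] for p in zip(u,v)],np.float32)*1000
    r=cv2.minAreaRect(P);print("tipbox",nm,r,(cv2.boxPoints(r)/1000).round(3).tolist())
# bottle check: project predicted ends
d=np.array([.8674,.4977]);b=np.array([.5268,.181])
print("mixer frame",X@(b-O),Y@(b-O))
for f,nm in((T,"T"),(S,"S")):
    im=f["pixels"].copy()
    def pt(p,z,c=(0,255,0)):
        q=proj(f,[*p,z]);cv2.circle(im,(round(q[0]*4*1),round(q[1]*4)),6,c,1,shift=2)
    for s in(-.0475,0,.0475,.0955):pt(b+d*s,.035)
    for x,y,z in((0,-.08,0),(0,.13,0),(.15,-.08,.024),(.15,.13,.024),(.125,-.08,.09),(.26,-.08,.09),(.125,-.155,.09),(.26,-.155,.09),(.224,0,.055),(.224,.12,.055)):pt(O+X*x+Y*y,z,(0,0,255))
    c=im[100:280,200:440] if nm=="T" else im[130:300,160:340]
    cv2.imwrite(f"pics/chk{nm}.png",cv2.resize(c,None,fx=3.3,fy=3.3,interpolation=cv2.INTER_CUBIC))
E
```

```text
tipbox T ((502.1358947753906, 380.0798645019531), (80.78433990478516, 118.83428955078125), 25.622344970703125) [[0.4399999976158142, 0.41600000858306885], [0.4909999966621399, 0.3089999854564667], [0.5640000104904175, 0.3440000116825104], [0.5130000114440918, 0.45100000500679016]]
tipbox S ((509.8309631347656, 390.452392578125), (86.42042541503906, 122.64185333251953), 25.479219436645508) [[0.4440000057220459, 0.4269999861717224], [0.4970000088214874, 0.31700000166893005], [0.574999988079071, 0.3540000021457672], [0.5220000147819519, 0.46399998664855957]]
mixer frame -0.07191526037030913 -0.006770179160896592
```

View pics/chkT.png

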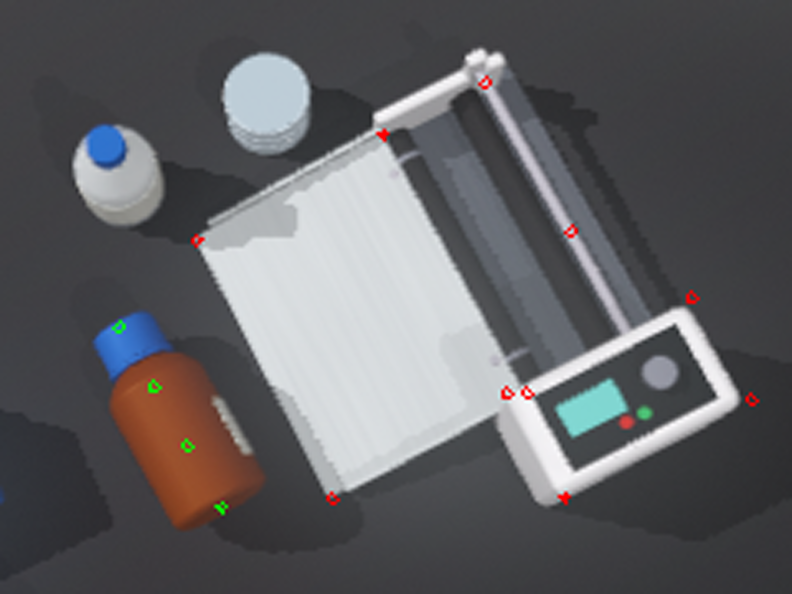

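View pics/chkS.png

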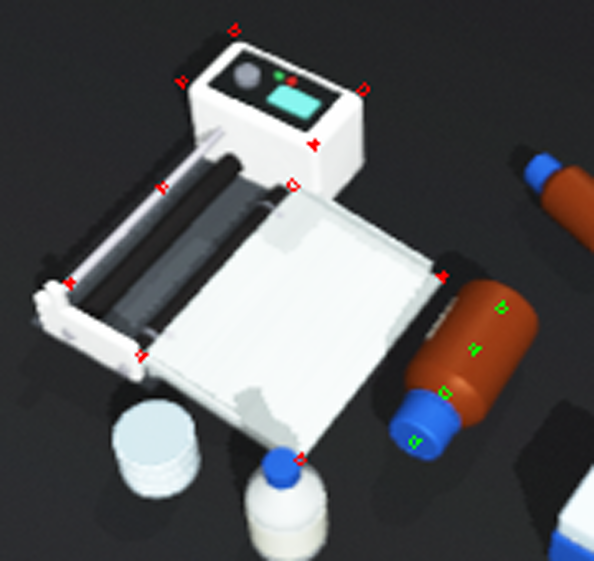

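step_arm --plan '[[[2, -2.9, -0.5, -0.05], [4, -5.8, -1, -0.1], [6, -8.7, -1.5, -0.16], [8, -11.6, -2.5, -0.22], [10, -14.5, -3.5, -0.28], [12, -17.4, -4.5, -0.34], [14, -20.3, -5.5, -0.4], [16, -23.2, -6.5, -0.46], [18, -26.1, -7, -0.52], [20, -29, -7, -0.57], [21.9, -31.8, -7, -0.6], [21.9, -31.8, -7, -0.604]]]' --jaw 0.35 --force 20

```text
clock: 1.1
position: [0.4921, 0.2397, 0.3341]
tool_rot: [3.139, 0.001, 0.511]
force: [0.8, -0.8, 0.0]
grip_width: 0.0556
```

```bash
python3 - <<'E'
from workcell import bot
s=bot.observe();print(s["position"],s["tool_rot"],s["qpos"],s["grip_width"])
E
```

```text
[0.49210267 0.23965618 0.33411082] [3.13860830e+00 1.23625920e-03 5.10700365e-01] [-0.67467124  0.49467484  0.15307398  1.87983666 -0.09933623  0.77577565
  0.04211417] 0.05556522020557771
```

step_arm --plan '[[[-0.2, 0.5, -1, 0.01], [-0.3, 0.7, -3, 0.01], [-0.3, 0.7, -5, 0.01], [-0.3, 0.7, -7, 0.01], [-0.3, 0.7, -9, 0.01], [-0.3, 0.7, -10.5, 0.01], [-0.3, 0.7, -12, 0.01], [-0.3, 0.7, -13, 0.01], [-0.3, 0.7, -14, 0.01], [-0.3, 0.7, -14.5, 0.01], [-0.3, 0.7, -14.8, 0.01], [-0.3, 0.7, -14.8, 0.01]]]'

```text
clock: 2.1
position: [0.489, 0.2468, 0.1858]
tool_rot: [3.139, 0.002, 0.521]
force: [-0.1, 0.4, 0.5]
grip_width: 0.0555
```

```bash
python3 - <<'E'
from workcell import bot
import cv2,numpy as np
s=bot.observe();print(s["position"],s["tool_rot"],s["force"])
ims=[]
for n in("scene","top"):
    f=bot.grab_frame(n);np.savez(f"{n}1.npz",**f)
    a=f["pixels"];a=a[120:320,170:400] if n=="scene" else a[130:330,150:380]
    ims.append(cv2.resize(a,None,fx=1.73,fy=2.0*.865*1,interpolation=cv2.INTER_CUBIC))
cv2.imwrite("pics/s1.png",np.hstack(ims))
E
```

```text
[0.48899436 0.24676532 0.18579449] [3.13861613e+00 1.61776897e-03 5.20987157e-01] [-0.08544862  0.38294139  0.45838219]
```

View pics/s1.png

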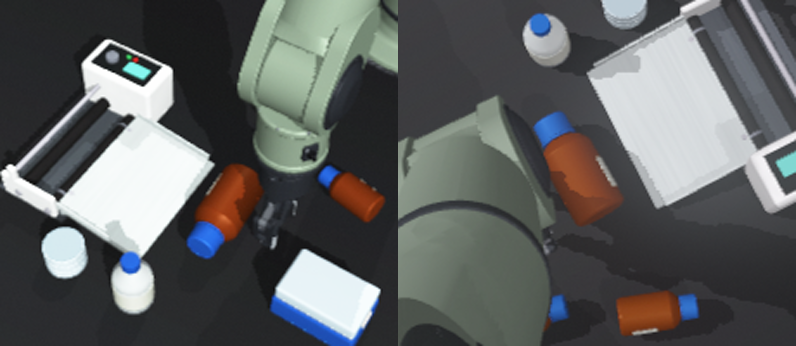

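step_arm --plan '[[[0.12, -0.22, 0, 0], [0.23, -0.44, 0, 0], [0.35, -0.67, 0, 0], [0.46, -0.89, 0, 0], [0.58, -1.11, 0, 0], [0.69, -1.33, 0, 0], [0.8, -1.56, 0, 0], [0.92, -1.78, 0, 0], [1.03, -1.96, 0, 0], [1.12, -2.13, 0, 0], [1.2, -2.27, 0, 0], [1.26, -2.4, 0, 0]]]'

```text
clock: 3.2
position: [0.502, 0.2226, 0.1866]
tool_rot: [3.139, 0.001, 0.521]
force: [-0.1, -0.4, -0.1]
grip_width: 0.0561
```

```bash
cat > look.py <<'E'
import sys
from workcell import bot
import cv2,numpy as np
from h import *
k=sys.argv[1]
s=bot.observe();print(s["position"],s["tool_rot"],s["force"],s["clock"])
O=np.array([.5658,.1202]);a=np.radians(27.3);Y=np.array([np.cos(a),np.sin(a)]);X=np.array([Y[1],-Y[0]])
p=s["position"][:2]-O;print("tcp mixer",X@p,Y@p)
ims=[]
for n in sys.argv[2:] or("scene","wrist"):
    f=bot.grab_frame(n);np.savez(f"{n}{k}.npz",**f);a=f["pixels"]
    if n=="scene":a=a[120:320,160:400]
    if n=="top":a=a[90:290,180:420]
    ims.append(cv2.resize(a,(400,333 if n!="wrist" else 300),interpolation=cv2.INTER_CUBIC))
H=max(i.shape[0] for i in ims)
cv2.imwrite(f"pics/l{k}.png",np.hstack([cv2.copyMakeBorder(i,0,H-i.shape[0],0,0,0) for i in ims]))
E
python3 look.py 2
```

```text
[0.50196265 0.22262851 0.18655696] [3.13861928e+00 5.18495880e-04 5.20718785e-01] [-0.05535012 -0.4290579  -0.10796867] 3.2
tcp mixer -0.12029870922367972 -0.00974818289628046
```

View pics/l2.png

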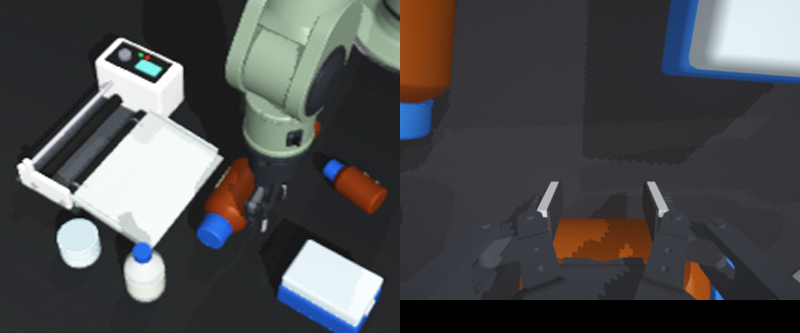

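step_arm --plan '[[[0.08, -0.15, -0.05, 0], [0.16, -0.3, -0.1, 0], [0.25, -0.47, -0.1, -0.002], [0.35, -0.66, -0.1, -0.005], [0.46, -0.88, -0.1, -0.008], [0.57, -1.1, -0.1, -0.011], [0.69, -1.33, -0.1, -0.014], [0.8, -1.55, -0.1, -0.017], [0.92, -1.77, -0.1, -0.02], [1.03, -1.99, -0.1, -0.023], [1.15, -2.21, -0.1, -0.026], [1.26, -2.43, -0.1, -0.029]]]'

```text
clock: 4.3
position: [0.5147, 0.198, 0.1855]
tool_rot: [3.139, 0.001, 0.491]
force: [-0.2, 0.5, 0.3]
grip_width: 0.0554
```

```bash
python3 look.py 3 scene top
```

```text
[0.51465522 0.19804369 0.18553636] [3.13855691e+00 5.99685561e-04 4.91231977e-01] [-0.17883413  0.45825419  0.25000956] 4.3
tcp mixer -0.09263077855727334 -0.009745156244905302
```

View pics/l3.png

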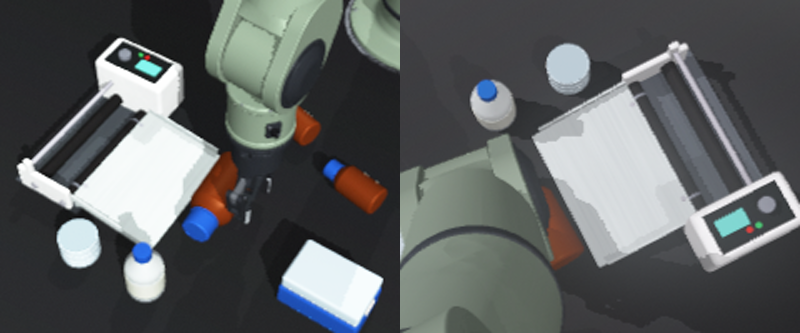

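step_arm --plan '[[[0.12, -0.22, -0.05, -0.002], [0.23, -0.44, -0.1, -0.004], [0.35, -0.67, -0.15, -0.006], [0.46, -0.89, -0.15, -0.008], [0.58, -1.11, -0.15, -0.01], [0.69, -1.33, -0.15, -0.012], [0.8, -1.56, -0.15, -0.014], [0.92, -1.78, -0.15, -0.014], [1.03, -2.0, -0.15, -0.014], [1.15, -2.22, -0.15, -0.014], [1.26, -2.44, -0.15, -0.014], [1.38, -2.67, -0.15, -0.014]]]'

```text
clock: 5.4
position: [0.5286, 0.1709, 0.184]
tool_rot: [3.138, 0.001, 0.477]
force: [-0.1, 0.2, -0.6]
grip_width: 0.0554
```

step_arm --plan '[[[0.12, -0.22, 0, 0], [0.23, -0.44, 0, 0], [0.35, -0.67, 0, 0], [0.46, -0.89, 0, 0], [0.58, -1.11, 0, 0], [0.69, -1.33, 0, 0], [0.8, -1.56, 0, 0], [0.92, -1.78, 0.05, 0], [1.03, -2.0, 0.1, 0], [1.15, -2.22, 0.12, 0], [1.26, -2.44, 0.16, 0], [1.38, -2.67, 0.2, 0]]]'

```text
clock: 6.4
position: [0.5425, 0.144, 0.1861]
tool_rot: [3.138, 0.001, 0.477]
force: [-0.2, 1.9, 0.8]
grip_width: 0.0554
```

```bash
python3 look.py 4 scene top
```

```text
[0.5425347  0.14399041 0.18609462] [3.13840516e+00 6.38991067e-04 4.76813583e-01] [-0.1654639   1.86325704  0.78858827] 6.4
tcp mixer -0.03181118636857569 -0.009762487127809241
```

View pics/l4.png

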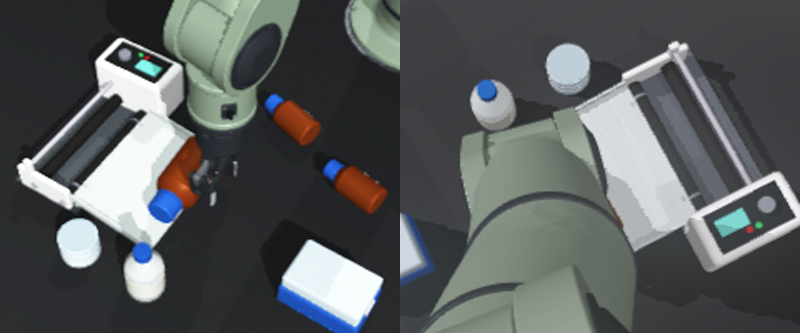

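step_arm --plan '[[[0.12, -0.22, 0.04, 0], [0.23, -0.44, 0.08, 0], [0.35, -0.67, 0.12, 0], [0.46, -0.89, 0.16, 0], [0.58, -1.11, 0.2, 0], [0.69, -1.33, 0.24, 0], [0.8, -1.56, 0.28, 0], [0.92, -1.78, 0.32, 0], [1.03, -2.0, 0.36, 0], [1.15, -2.22, 0.4, 0], [1.26, -2.44, 0.44, 0], [1.38, -2.67, 0.48, 0]]]'

```text
clock: 7.5
position: [0.5566, 0.1167, 0.191]
tool_rot: [3.138, 0.001, 0.476]
force: [-0.8, -0.2, 0.7]
grip_width: 0.0554
```

step_arm --plan '[[[0.12, -0.22, 0.04, 0], [0.23, -0.44, 0.08, 0], [0.35, -0.67, 0.12, 0], [0.46, -0.89, 0.16, 0], [0.58, -1.11, 0.2, 0], [0.69, -1.33, 0.24, 0], [0.8, -1.56, 0.28, 0], [0.92, -1.78, 0.32, 0], [1.03, -2.0, 0.36, 0], [1.15, -2.22, 0.4, 0], [1.26, -2.44, 0.44, 0], [1.38, -2.67, 0.48, 0]]]'

```text
clock: 8.5
position: [0.5705, 0.0898, 0.1958]
tool_rot: [3.138, 0.001, 0.476]
force: [-0.7, 1.0, 0.1]
grip_width: 0.0552
```

```bash
python3 look.py 5 scene top
```

```text
[0.57048327 0.08983672 0.19580142] [3.13810587e+00 5.47784911e-04 4.76198207e-01] [-0.71528707  1.03171981  0.05246355] 8.5
tcp mixer 0.029129316857685605 -0.009764473715132841
```

View pics/l5.png

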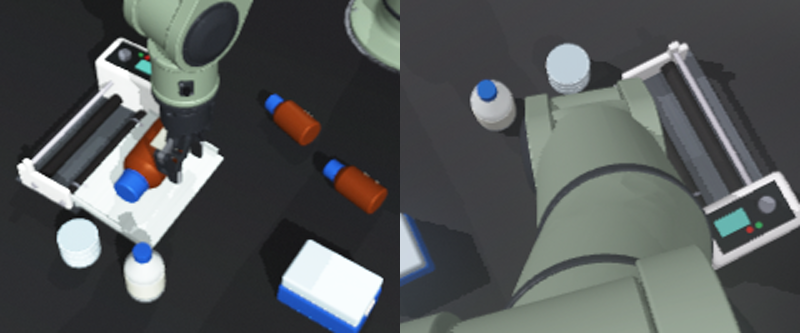

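step_arm --plan '[[[0.12, -0.22, 0.04, 0], [0.23, -0.44, 0.08, 0], [0.35, -0.67, 0.12, 0], [0.46, -0.89, 0.16, 0], [0.58, -1.11, 0.2, 0], [0.69, -1.33, 0.24, 0], [0.8, -1.56, 0.28, 0], [0.92, -1.78, 0.32, 0], [1.03, -2.0, 0.36, 0], [1.15, -2.22, 0.4, 0], [1.26, -2.44, 0.44, 0], [1.38, -2.67, 0.48, 0]]]'

```text
clock: 9.6
position: [0.5845, 0.0626, 0.2007]
tool_rot: [3.138, 0.001, 0.476]
force: [-1.6, 0.8, -0.1]
grip_width: 0.0556
```

step_arm --plan '[[[0.12, -0.22, 0.04, 0], [0.23, -0.44, 0.08, 0], [0.35, -0.67, 0.12, 0], [0.46, -0.89, 0.16, 0], [0.58, -1.11, 0.2, 0], [0.69, -1.33, 0.24, 0], [0.8, -1.56, 0.28, 0], [0.92, -1.78, 0.32, 0], [1.02, -1.97, 0.36, 0], [1.11, -2.15, 0.4, 0], [1.2, -2.31, 0.42, 0], [1.26, -2.44, 0.44, 0]]]'

```text
clock: 10.6
position: [0.5972, 0.038, 0.2051]
tool_rot: [3.138, 0.0, 0.476]
force: [-0.2, 1.2, 0.7]
grip_width: 0.0554
```

```bash
python3 look.py 6 scene wrist
```

```text
[0.59717839 0.0379891  0.20509164] [3.13777275e+00 4.25318589e-04 4.75545670e-01] [-0.24078728  1.16039382  0.71994937] 10.6
tcp mixer 0.08744571153203676 -0.00982261280583225
```

View pics/l6.png

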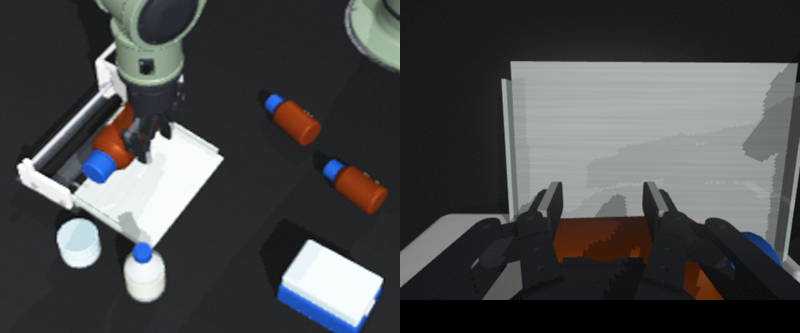

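step_arm --plan '[[[0.09, -0.18, 0.03, 0], [0.18, -0.36, 0.06, 0], [0.28, -0.53, 0.1, 0], [0.37, -0.71, 0.13, 0], [0.46, -0.89, 0.16, 0], [0.55, -1.07, 0.2, 0], [0.64, -1.24, 0.23, 0], [0.73, -1.42, 0.26, 0], [0.81, -1.57, 0.3, 0], [0.88, -1.71, 0.33, 0], [0.95, -1.84, 0.35, 0], [1.01, -1.96, 0.36, 0]]]'

```text
clock: 11.7
position: [0.6073, 0.0181, 0.2087]
tool_rot: [3.138, 0.0, 0.475]
force: [-0.4, -0.8, 0.6]
grip_width: 0.0556
```

step_arm --plan '[[[0.05, -0.1, 0.01, 0], [0.1, -0.2, 0.02, 0], [0.15, -0.3, 0.02, 0], [0.2, -0.39, 0.02, 0], [0.25, -0.48, 0.02, 0], [0.29, -0.57, 0.02, 0], [0.34, -0.66, 0.02, 0], [0.38, -0.74, 0.02, 0], [0.41, -0.8, 0.02, 0], [0.44, -0.85, 0.02, 0], [0.46, -0.89, 0.02, 0], [0.46, -0.89, 0.02, 0]]]'

```text
clock: 12.7
position: [0.612, 0.0091, 0.2089]
tool_rot: [3.138, 0.0, 0.475]
force: [0.6, 0.6, -0.1]
grip_width: 0.0556
```

```bash
python3 look.py 7 scene wrist
```

```text
[0.61198814 0.00912834 0.20890672] [3.13753290e+00 4.25165937e-04 4.75173513e-01] [ 0.57779804  0.57318973 -0.12282381] 12.7
tcp mixer 0.11988435729780533 -0.00989939145115163
```

View pics/l7.png

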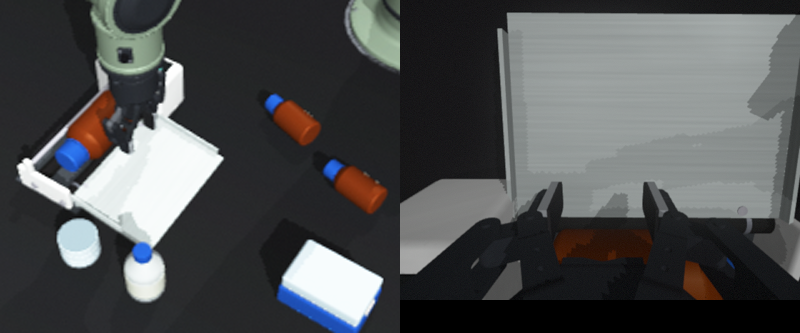

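```bash
cat > cap.py <<'E'
import sys
from h import *
O=np.array([.5658,.1202]);a=np.radians(27.3);Y=np.array([np.cos(a),np.sin(a)]);X=np.array([Y[1],-Y[0]])
for n in sys.argv[1:]:
    f=dict(np.load(n+".npz"));hsv=cv2.cvtColor(f["pixels"],cv2.COLOR_BGR2HSV)
    for nm,lo,hi in(("blue",(100,150,60),(125,255,255)),("amber",(3,120,40),(18,255,255))):
        k,l,st,ce=cv2.connectedComponentsWithStats(cv2.inRange(hsv,lo,hi))
        for i in range(1,k):
            if st[i,4]>50:
                p=ray(f,ce[i],.053)[:2]-O;v,u=np.nonzero(l==i)
                P=np.array([ray(f,q,.053)[:2]-O for q in zip(u,v)])@np.array([X,Y]).T
                r=cv2.minAreaRect((P*1000).astype(np.float32))
                if abs(X@p)<.3 and abs(Y@p)<.2:print(n,nm,ce[i].round(1),"mix",(X@p*1000).round(1),(Y@p*1000).round(1),[np.round(t,1) for t in r])
E
python3 cap.py scene6 scene7
```

```text
scene6 blue [323.3 181. ] mix -31.7 -184.2 [array([ -31.3, -183.2]), array([39.7, 22.7]), np.float64(87.2)]
scene6 blue [218.5 219.6] mix 132.6 78.1 [array([133.2,  78. ]), array([51., 51.]), np.float64(86.2)]
scene6 blue [358.9 221. ] mix -176.3 -110.7 [array([-176.1, -110.6]), array([41.2, 23.3]), np.float64(85.9)]
scene6 blue [244.8 271.4] mix -13.5 169.1 [array([-14.1, 169.1]), array([24.8, 32.1]), np.float64(53.9)]
scene6 blue [351.1 308.8] mix -270.6 122.0 [array([-268. ,  121.8]), array([124. ,  42.6]), np.float64(8.9)]
scene6 amber [229.3 202.7] mix 142.5 17.4 [array([151. ,  14.5]), array([ 65.3, 138.6]), np.float64(36.8)]
scene6 amber [337.7 193.3] mix -86.3 -165.5 [array([ -85.2, -166. ]), array([57.1, 91.2]), np.float64(71.2)]
scene6 amber [375.8 233.2] mix -229.4 -98.6 [array([-227.8,  -99.2]), array([57.2, 83.2]), np.float64(77.7)]
scene7 blue [323.3 181. ] mix -31.7 -184.2 [array([ -31.3, -183.2]), array([39.7, 22.7]), np.float64(87.2)]
scene7 blue [202.4 212.9] mix 181.6 82.6 [array([182.6,  81.9]), array([52.2, 52.5]), np.float64(87.3)]
scene7 blue [358.9 221.1] mix -176.4 -110.7 [array([-176.1, -110.6]), array([41.2, 23.3]), np.float64(85.9)]
scene7 blue [244.7 271.3] mix -13.4 169.2 [array([-13.1, 169.7]), array([26.2, 30.7]), np.float64(34.5)]
scene7 blue [351.  308.8] mix -270.5 122.0 [array([-268. ,  121.8]), array([124. ,  42.6]), np.float64(8.9)]
scene7 amber [216.4 195.3] mix 187.3 14.6 [array([180. ,   5.5]), array([ 78.5, 134.2]), np.float64(1.0)]
scene7 amber [337.7 193.3] mix -86.3 -165.5 [array([ -85.2, -166. ]), array([57.1, 91.2]), np.float64(71.2)]
scene7 amber [375.8 233.2] mix -229.4 -98.6 [array([-227.9,  -99.5]), array([57.4, 83.7]), np.float64(76.6)]
```

The cap is at mixer x = 182, so the bottle is home. I'll back off down the ramp and then go up.

step_arm --plan '[[[-0.2, 0.4, 0.1, 0], [-0.6, 1.2, 0.3, 0], [-1.2, 2.3, 0.6, 0], [-1.8, 3.5, 1, 0], [-2.3, 4.5, 2, 0], [-2.8, 5.4, 3.5, 0], [-3.2, 6.2, 5.5, 0], [-3.2, 6.2, 8, 0], [-3.2, 6.2, 10.5, 0], [-3.2, 6.2, 13, 0], [-3.2, 6.2, 15, 0], [-3.2, 6.2, 16, 0]]]'

```text
clock: 13.8
position: [0.5797, 0.0723, 0.3723]
tool_rot: [3.137, -0.003, 0.476]
force: [0.1, 0.4, 0.9]
grip_width: 0.0555
```

step_arm --plan '[[[-2, 2, 0.5, 0], [-4.5, 4.5, 0.5, 0], [-7, 7, 0.5, 0], [-9.5, 10, 0.5, 0], [-12, 13, 0.5, 0], [-14, 16, 0.5, 0], [-16, 19, 0.5, 0], [-18, 22, 0.5, 0], [-20, 25, 0.5, 0], [-22, 27.5, 0.5, 0], [-23, 29, 0.5, 0], [-23, 29, 0.5, 0]]]'

```text
clock: 14.8
position: [0.3463, 0.3657, 0.3774]
tool_rot: [3.138, -0.003, 0.482]
force: [-0.9, -0.4, 0.2]
grip_width: 0.0558
```

```bash
python3 look.py 8 scene top; python3 cap.py scene8 top8; python3 cap.py scene0 top0|grep blue
```

```text
[0.34626987 0.36573745 0.37736013] [ 3.13840146e+00 -2.74182565e-03  4.82220680e-01] [-0.86385467 -0.37745914  0.19373096] 14.8
tcp mixer -0.31887620938038996 -0.08246261473724972
scene8 blue [323.3 181. ] mix -31.7 -184.2 [array([ -31.3, -183.2]), array([39.7, 22.7]), np.float64(87.2)]
scene8 blue [202.4 212.9] mix 181.6 82.7 [array([182.6,  81.9]), array([52.2, 52.5]), np.float64(87.3)]
scene8 blue [359. 221.] mix -176.3 -111.1 [array([-176.1, -110.6]), array([41.2, 23.3]), np.float64(85.9)]
scene8 blue [244.8 271.4] mix -13.5 169.1 [array([-14.1, 169.1]), array([24.8, 32.1]), np.float64(53.9)]
scene8 blue [351.  308.8] mix -270.5 122.0 [array([-268. ,  121.8]), array([124. ,  42.6]), np.float64(8.9)]
scene8 amber [221.3 193.8] mix 179.3 3.3 [array([179.6,   4.3]), array([ 79.4, 136.6]), np.float64(0.9)]
scene8 amber [337.7 193.3] mix -86.3 -165.5 [array([ -85.1, -165.9]), array([58.2, 91.2]), np.float64(71.2)]
scene8 amber [375.8 233.2] mix -229.3 -98.6 [array([-227.9,  -99.3]), array([56.8, 83.9]), np.float64(76.3)]
top8 blue [337.7 145.8] mix 182.0 85.8 [array([181.9,  85.7]), a
[... 719 characters left out ...]
0.9 [array([-176.1, -110.6]), array([41.2, 23.3]), np.float64(85.9)]
scene0 blue [287.9 258.4] mix -81.2 83.7 [array([-80.8,  83.3]), array([47.2, 54.6]), np.float64(1.9)]
scene0 blue [244.8 271.4] mix -13.5 169.1 [array([-14.1, 169.1]), array([24.8, 32.1]), np.float64(53.9)]
scene0 blue [351.  308.8] mix -270.5 122.0 [array([-268. ,  121.8]), array([124. ,  42.6]), np.float64(8.9)]
top0 blue [238.5 203.2] mix -75.2 71.2 [array([-75.1,  71.4]), array([42.4, 32.9]), np.float64(2.5)]
top0 blue [180.  252.4] mix -236.9 32.3 [array([-240.6,   30.8]), array([138.8,  72. ]), np.float64(30.4)]
top0 blue [241.7 307.7] mix -169.2 -135.6 [array([-169.1, -135.6]), array([28.9, 23.2]), np.float64(76.5)]
```

View pics/l8.png

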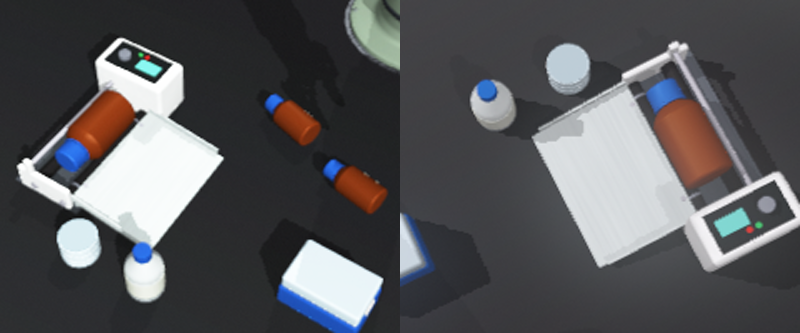

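The bottle lies straight between the rollers at x about 183 mm and within 1° of them. The bystanders haven't moved and the hand is clear.

```bash
python3 -c "
from workcell import bot
print(bot.job_done())"
```

```text
the job is handed in; nothing more can be done
None
```

The large amber bottle is loaded in the roller, and I handed the job in at about 15 s. I pushed it with two part-open fingertips at about 30 mm/s or slower, up the ramp and over the front roller. It dropped in by itself, and I then backed the hand off and raised it clear.

**Bottle position:** in both last camera views the cap is at x ≈ 182 mm in the mixer frame (home is 183 mm). The axis is within about 1° of the rollers.

**Force:** the highest wrist force I read at the end of a move was about 2 N.

**Other things on the bench:** the two small amber bottles, the buffer bottle and the tip box show the same pixels as before. I checked the dish stack by eye only, and it looks unmoved.

**Disagreement between views:** the scene and top views differ by about 3 mm in the cap's position along the rollers. The bottle's middle is within about 10 mm of y = 0, clear of the housing and the bearing plate. No check failed.

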